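# Tip the job tray flat and push it home against the frame clamp

### The arm

A 7-joint arm with a two-finger parallel gripper is mounted at the origin on the work surface. World frame = base frame: x ahead of the robot, y to its left, z up, the work surface at z = 0. Lengths are in m, angles in rad, forces in N, time in s.
With the tool pointing down it reaches from about 0.35 to 0.9 m from the base axis. Payload 8.1 kg.
Tool frame: the origin (TCP) lies between the finger pads; the fingertips stand 25 mm ahead of it and the grasp point (between the pads) lies 6 mm ahead of it; z points along the fingers, y is the direction in which the jaws open and shut (so a half turn about z gives the same grasp; the last joint's range is limited). The gripper opens to 92 mm and grips with 3 to 60 N. Pads are 19 mm wide; open, the fingers measure 130 mm over their backs; the gripper's body (75 mm by 190 mm) begins 47 mm behind the grasp point.
Start: joints at [1.037, 0.434, 0.025, 1.573, -0.012, 1.134, -0.075], TCP at [0.261, -0.568, 0.252] pointing down, gripper open.
Joint ranges: [-2.62, 2.62], [-0.44, 2.09], [-1.27, 1.32], [0.08, 2.57], [-1.32, 4.46], [0.12, 2], [-2.74, 2.74]. Speed limits (rad/s): [2.22, 2.22, 3.01, 3.01, 3.14, 3.14, 3.14].

### API

Orientations are given as a rotation vector (axis times angle).
In Python, from cell import * gives the robot as it stands.
- The arm moves only by the shell command python3 -m jog 'ROWS' [FORCE]. ROWS is JSON, one flat list of numbers, 5 for each row, row after row: the finger opening in mm, from 0 to 91.8, then the shift along the tool's x, y, z in units of 40 mm (1.0 is 40 mm), then the turn about the tool's z in units of 6 degrees (1.0 is 6 degrees). A call has 1 to 20 rows; each row shifts and turns the pose as measured when the row begins, along the tool's axes as they then stand; what a row does not reach is not made up. A row lasts 1/12 s, in which the tool goes at most 41.7 mm and 7.16 degrees, less where a joint would pass 70% of its speed; a pose out of reach is approached as far as the arm can. A call is refused whole if a number of a shift passes 1 or a number of a turn 1, either way. A call with a gripper value outside its range is refused whole. The fingers move at their own pace and stop on an object; FORCE is the grip in N (left out, the last holds). Time passes only in rows, so rows that do not move let the fingers close. It gives the time, the measured TCP pose, the force and the opening at its end, in the units of the state.
- observe(): the state, without advancing time (a new reading comes with each control period).
- get_image(name): name is "side" or "top"; returns the picture (420x560x3 uint8, red, green, blue); there is no depth.
- camera_params(name): a dict with "intrinsics" (3x3 intrinsics, pixels), "xyz" and "orientation" of the camera in the world. Camera axes: x right, y down, z forward; pixel columns grow to the right and rows downward; lengths in m; the calibration is good to about 2 mm. A picture is of the moment at which its call begins. camera_params takes no time and is no camera call.
- sign_off(): hands the job in, once; it reports no verdict.
The state is a dict: "clock": time; "joints": joint angles; "dq": joint speeds; "joint_efforts": joint torques, N m; "position": TCP position; "ee_rot": TCP orientation; "force": force on the tool from outside, world axes, zero at the start; "ft_torque": the same for the moment, N m; "width": opening from 0.0 (shut) to 1.0 (fully open).
Only numpy, scipy, OpenCV 4.12 (cv2) and the standard library are available. Lean on these libraries where they do the work, as an engineer would, in place of code of your own. Each camera call takes 0.05 s, during which the arm holds its last target. There are 200 camera calls.

### The job

The grey job tray has been left standing on its long side in front of the frame clamp. Push it over towards the clamp with the fingertips so that it lies flat on its base, open side up, then push it along the bench until its whole leading side is flush against the front of the clamp's foot. Only push it, never pinch, lift or carry it, and leave the lens blank, the pliers and the dish where they lie.

Things in the scene. Friction and masses are not known exactly. Their poses are not given: they have to be found in the camera images.
- tray: Loose grey plastic open tray, 150 x 130 x 40 deep outside (mm), walls and base 5 thick, about 0.3 kg, standing on a 150 x 40 side, 130 high. Origin: middle of the side it stands on. As it stands z is up, y along the 150 length, x from the open face (x = -20 mm) to the base's outside (x = +20 mm), which faces the clamp. Lying on its base: x points down, z level towards the clamp, 40 high.
- tray_mid (a point): Centre of the tray's outline, 65 mm along the tray's z from its origin: 65 mm above the bench at the start, 20 mm when it lies flat. Pushed near its top on the open face along its +x, the standing tray topples about its lower edge once the top has gone about 35 mm and falls onto its base.
- tray_left (a point): A corner of the tray: upper end, at +y, of the base's outside as it stands (tray frame 20, 75, 130 mm). With the tray lying flat it is the bench-level corner at one end of the leading side, the side towards the clamp.
- tray_right (a point): The matching corner at -y (tray frame 20, -75, 130 mm), the other end of the leading side.
- clamp: Cast aluminium frame clamp, bolted down: foot 300 long, 90 deep, 22 high (mm), a post and wing-screw jaw with a brown spectacle frame, 185 high, from 35 mm behind the foot's front. Origin: on the bench, middle of the foot's straight front edge. x level, into the clamp, away from the tray; y along the front (foot -150 to 150); z up. Tipped over, the tray lies 40 to 90 mm short of the foot.
- blank: Blue lens blank, a disc 70 mm across and 12 high lying on the bench beside the tray's way. Origin: centre of its underside. To be left alone.
- pliers: Steel pliers with dark grips lying behind the clamp, 145 long, 60 wide and 12 high (mm). Origin: at bench height under the pivot; x towards the jaws. To be left alone.
- dish: Round white dish with lens pads, 96 mm across and 24 high, behind the clamp. Origin: centre of its underside. To be left alone.
Mind the look-alikes: they are no part of the job. Several things have the shape of the tray; the one meant has the colours described above.

How it is judged:
On the way, in this order (a step that is already met when the one before it is completed fails the run):
1. the tray lies on its base, open side up (angle between tray's own x axis and vertical above 3.06 rad and height (world z) of tray_mid below 0.027 m and linear speed of tray below 0.02 m/s and angular speed of tray below 0.15 rad/s), for 0.2 s.
2. the tray's leading side is flush against the clamp's foot (angle between tray's own x axis and vertical above 3.06 rad and x of tray_left in the frame of clamp between -0.006 and 0.006 m and x of tray_right in the frame of clamp between -0.006 and 0.006 m and y of tray_left in the frame of clamp below 0.16 m and y of tray_right in the frame of clamp above -0.16 m), for 0.2 s.
At the end, for the whole second after the job is handed in: The tray is at rest flat on its base on the bench (within 0.08 rad, open side up), both corners of its leading side are within 6 mm of the front plane of the clamp's foot and no more than 10 mm beyond the foot's ends (all of step 2 and height (world z) of tray_mid below 0.027 m and linear speed of tray below 0.02 m/s and angular speed of tray below 0.15 rad/s); the robot touches nothing.
It fails at once if the tray is lifted or carried (height (world z) of tray_mid above 0.085 m or height (world z) of tray above 0.04 m or (angle between tray's own x axis and vertical above 2.9 rad and height (world z) of tray_mid above 0.036 m)).
It fails at once if the blank is pushed out of its place (20 mm) (distance of blank from where it was at the start of the episode above 0.02 m).
It fails at once if the pliers is pushed out of its place (20 mm) (distance of pliers from where it was at the start of the episode above 0.02 m).
It fails at once if the dish is pushed out of its place (20 mm) (distance of dish from where it was at the start of the episode above 0.02 m).
It also fails if it takes over 42 s, if anything falls off the work surface, if the arm or the gripper's body presses on something with over 40 N, if the wrist force passes 120 N, or if a joint passes its speed limit or range.

## Working session

There is one attempt and no reset: what is moved stays moved. The work goes in short steps, Python scripts to look and compute and a shell command to move; the robot and the scene stay as the last step left them, time stands still between calls to the robot, and variables do not carry over. Pictures are saved under pics/ and viewed, about 8 in all and at most 12, crops included, and the job is handed in when it is done.

```bash
mkdir -p pics; ls
python3 - <<'E'
from cell import *
import cv2
s=observe();print({k:s[k] for k in('clock','position','ee_rot','force','width')})
for n in('top','side'):
    im=get_image(n);cv2.imwrite(f'pics/{n}0.png',im[...,::-1]);print(n,camera_params(n))
E
```

```text
pics
{'clock': 0.0, 'position': array([ 0.26073391, -0.56748673,  0.25096565]), 'ee_rot': array([-3.06756172e+00, -6.71029031e-01,  7.55553696e-04]), 'force': array([-0.22596242, -0.58463124, -0.23095224]), 'width': 1.0024028660638657}
top {'intrinsics': array([[521.98611354,   0.        , 283.54111995],
       [  0.        , 521.98611354, 211.10125582],
       [  0.        ,   0.        ,   1.        ]]), 'xyz': array([0.46620496, 0.01038665, 1.06754299]), 'orientation': array([-2.15610538,  2.20237865, -0.07991204])}
side {'intrinsics': array([[504.81555754,   0.        , 282.32731155],
       [  0.        , 504.81555754, 216.47098921],
       [  0.        ,   0.        ,   1.        ]]), 'xyz': array([0.39023635, 0.92738626, 0.83733023]), 'orientation': array([-0.28637945,  2.75156361, -1.31938757])}
```

View pics/top0.png

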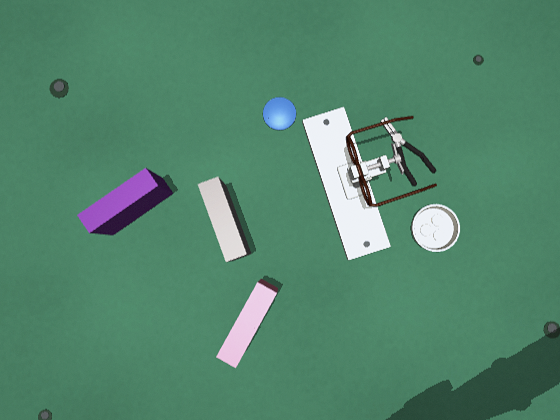

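View pics/side0.png

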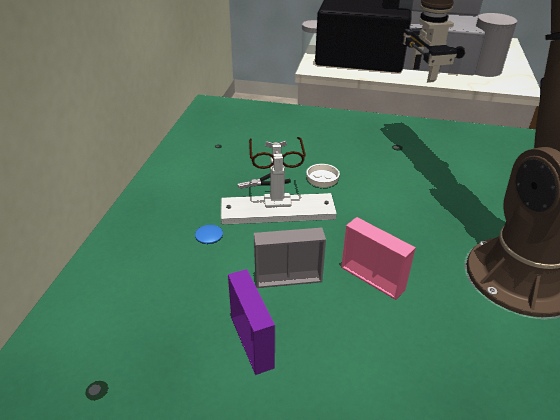

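The top view shows the grey tray's upper side at px (199,184)-(218,178)-(246,256)-(227,262). The foot's front edge runs (303,120)-(349,260), the blank is at (280,113), and the pink and purple boxes are decoys. Next: measure with colour masks.

```bash
cat > h.py <<'E'
from cell import *
import cv2, numpy as np
from scipy.spatial.transform import Rotation as R
def ray(n,uv,z):
    p=camera_params(n);uv=np.atleast_2d(np.array(uv,float))
    d=np.c_[uv,np.ones(len(uv))]@np.linalg.inv(p['intrinsics']).T@R.from_rotvec(p['orientation']).as_matrix().T
    return (p['xyz']+d*((z-p['xyz'][2])/d[:,2])[:,None])[:,:2]
def rects(im,lo=110):
    hsv=cv2.cvtColor(im,cv2.COLOR_RGB2HSV)
    m=((hsv[...,1]<45)&(hsv[...,2]>lo)).astype(np.uint8)
    m=cv2.morphologyEx(m,cv2.MORPH_OPEN,np.ones((3,3)))
    return [c for c in cv2.findContours(m,cv2.RETR_EXTERNAL,cv2.CHAIN_APPROX_NONE)[0] if cv2.contourArea(c)>500]
E
python3 - <<'E'
from h import *
im=get_image('top')
for c in rects(im):
    b=cv2.boxPoints(cv2.minAreaRect(c)); print('px',b.round(0).tolist(),cv2.contourArea(c))
    for z in(.13,.022): print(z,ray('top',b,z).round(4).tolist())
hsv=cv2.cvtColor(im,cv2.COLOR_RGB2HSV)
ys,xs=np.where((hsv[...,0]>100)&(hsv[...,0]<120)&(hsv[...,1]>120)&(hsv[...,2]>120))
print('blank',ray('top',[xs.mean(),ys.mean()],.012))
print('front',ray('top',[[303,120],[349,260]],.022))
s=observe();print(R.from_rotvec(s['ee_rot']).as_matrix().round(3))
E
```

```text
px [[215.0, 357.0], [256.0, 282.0], [277.0, 293.0], [235.0, 368.0]] 1837.5
0.13 [[0.2841, 0.1401], [0.4139, 0.0649], [0.3935, 0.0294], [0.2642, 0.1048]]
0.022 [[0.2632, 0.1551], [0.4078, 0.0712], [0.3851, 0.0316], [0.241, 0.1157]]
px [[404.0, 217.0], [446.0, 196.0], [467.0, 238.0], [425.0, 259.0]] 1661.0
0.13 [[0.525, -0.2019], [0.5613, -0.279], [0.4849, -0.3131], [0.449, -0.2365]]
0.022 [[0.5317, -0.2264], [0.5722, -0.3123], [0.487, -0.3504], [0.447, -0.2649]]
px [[197.0, 183.0], [218.0, 176.0], [247.0, 254.0], [225.0, 262.0]] 1777.5
0.13 [[0.5932, 0.1699], [0.6064, 0.1315], [0.4633, 0.0818], [0.4504, 0.1198]]
0.022 [[0.6078, 0.1882], [0.6225, 0.1454], [0.463, 0.0901], [0.4486, 0.1324]]
px [[301.0, 120.0], [343.0, 106.0], [390.0, 246.0], [348.0, 260.0]] 5549.0
0.13 [[0.7064, -0.0217], [0.7309, -0.0997], [0.4724, -0.1759], [0.4489, -0.0995]]
0.022 [[0.7341, -0.0254], [0.7614, -0.1124], [0.4731, -0.1974], [0.4469, -0.1121]]
blank [[0.75437717 0.0192749 ]]
front [[ 0.73316877 -0.02908712]
 [ 0.44743192 -0.11394543]]
[[ 0.909  0.418 -0.001]
 [ 0.418 -0.909  0.001]
 [-0.    -0.001 -1.   ]]
```

```bash
python3 -m jog '[91.8,0,0,0,-1, 91.8,0,0,0,-1, 91.8,0,0,0,-1, 91.8,0,0,0,-1, 91.8,0,0,0,-1, 91.8,0,0,0,-1, 91.8,0,0,0,-1, 91.8,0,0,0,-1, 91.8,0,0,0,-1, 91.8,0,0,0,-1, 91.8,0,0,0,-1, 91.8,0,0,0,-1, 91.8,0,0,0,-1, 91.8,0,0,0,-1, 91.8,0,0,0,0]'
cat >> h.py <<'E'
def togo(x,y,z,yang):
    """shift in 40 mm units and turn in 6-degree units to a TCP position with tool y at yang degrees"""
    s=observe();M=R.from_rotvec(s['ee_rot']).as_matrix()
    a=np.degrees(np.arctan2(M[1,1],M[0,1]));t=-(yang-a)
    print('pos',s['position'].round(4),'yang',a.round(2),'tilt',M[2,:2].round(4),'F',s['force'].round(1),'t',s['clock'])
    print('rows shift now-axes',(M.T@(np.array([x,y,z])-s['position'])/.04).round(2),'turn',round(t/6,2))
E
python3 -c "
from h import *
togo(.510,.178,.252,18.5)
im=get_image('top')
c=[c for c in rects(im) if 150<c[:,0,0].mean()<260 and c[:,0,1].mean()<270][0].reshape(-1,2).astype(float)
# long edges: left edge pixels (open-face rim top)
ys=np.arange(195,250);L=np.array([[c[c[:,1]==y,0].min(),y] for y in ys if (c[:,1]==y).any()]);Rr=np.array([[c[c[:,1]==y,0].max(),y] for y in ys if (c[:,1]==y).any()])
for e in(L,Rr):
    w=ray('top',e,.13);p=np.polyfit(w[:,0],w[:,1],1);print(np.degrees(np.arctan(p[0])),np.polyval(p,.528))
hsv=cv2.cvtColor(im,cv2.COLOR_RGB2HSV)
c=max(rects(im),key=cv2.contourArea).reshape(-1,2).astype(float)
E=np.array([[c[c[:,1]==y,0].min(),y] for y in range(130,250)]);w=ray('top',E,.022);p=np.polyfit(w[:,0],w[:,1],1);print('foot',np.degrees(np.arctan(p[0])),np.polyval(p,.5905))
"
```

```text
clock: 1.4
position: [0.259, -0.5648, 0.2457]
ee_rot: [-1.731, -2.608, -0.008]
force: [0.0, 0.5, 0.2]
width: 1.001
pos [ 0.259  -0.5648  0.2457] yang 22.85 tilt [ 0.0119 -0.0018] F [0.  0.5 0.2] t 1.4
rows shift now-axes [ 1.468e+01  1.299e+01 -1.000e-02] turn 0.72
19.236330498353077 0.14620418374116378
19.29948330303346 0.10526879074467582
foot 16.542162480678314 -0.07035194639165526
```

```bash
python3 -m jog '[91.8,0.7,0.6,-0.05,0.3, 91.8,0.7,0.6,-0.05,0.3, 91.8,0.7,0.6,0,0, 91.8,0.7,0.6,0,0, 91.8,0.7,0.6,0,0, 91.8,0.7,0.6,0,0, 91.8,0.7,0.6,0,0, 91.8,0.7,0.6,0,0, 91.8,0.7,0.6,0,0, 91.8,0.7,0.6,0,0, 91.8,0.7,0.6,0,0, 91.8,0.7,0.6,0,0, 91.8,0.7,0.6,0,0, 91.8,0.7,0.6,0,0, 91.8,0.7,0.6,0,0, 91.8,0.7,0.6,0,0, 91.8,0,0,0,0]'
python3 -c "
from h import *
togo(.508,.182,.252,19.2)"
```

```text
clock: 2.87
position: [0.5025, -0.0023, 0.2526]
ee_rot: [-1.939, -2.461, -0.011]
force: [0.1, 0.2, -0.0]
width: 1.0
pos [ 0.5025 -0.0023  0.2526] yang 13.55 tilt [0.0113 0.0004] F [ 0.1  0.2 -0. ] t 2.8667
rows shift now-axes [4.45 1.21 0.07] turn -0.94
```

```bash
python3 -m jog '[91.8,0.7,0.2,0,-0.3, 91.8,0.7,0.2,0,-0.3, 91.8,0.7,0.2,0,-0.2, 91.8,0.7,0.1,0,0, 91.8,0.6,0.1,0,0, 91.8,0.4,0.1,0,0, 91.8,0,0,0,0, 91.8,0,0,0,0]'
python3 -c "
from h import *
togo(.508,.182,.252,19.2)"
```

```text
clock: 3.53
position: [0.4939, 0.1623, 0.2534]
ee_rot: [-1.864, -2.515, -0.012]
force: [0.4, -0.1, -0.3]
width: 1.003
pos [0.4939 0.1623 0.2534] yang 16.91 tilt [ 0.0135 -0.0002] F [ 0.4 -0.1 -0.3] t 3.5333
rows shift now-axes [0.37 0.48 0.04] turn -0.38
```

```bash
python3 -m jog '[91.8,0.3,0.3,0,-0.2, 91.8,0.2,0.2,0,-0.15, 91.8,0,0,0,0, 91.8,0,0,0.4,0]'
python3 -c "
from h import *
togo(.508,.182,.137,19.2)"
```

```text
clock: 3.87
position: [0.5093, 0.1853, 0.2393]
ee_rot: [-1.831, -2.543, -0.014]
force: [0.9, 0.2, -1.1]
width: 0.998
pos [0.5093 0.1853 0.2393] yang 18.49 tilt [0.0116 0.003 ] F [ 0.9  0.2 -1.1] t 3.8667
rows shift now-axes [-0.1  -0.07  2.56] turn -0.12
```

```bash
python3 -m jog '[91.8,0,0,0.5,-0.1, 91.8,0,0,0.5,0, 91.8,0,0,0.5,0, 91.8,0,0,0.5,0, 91.8,0,0,0.4,0, 91.8,0,0,0,0, 91.8,0,0,0,0]'
python3 -c "
from h import *
togo(.508,.182,.137,19.2)
for n in('side','top'): cv2.imwrite(f'pics/{n}1.png',get_image(n)[...,::-1])"
```

```text
clock: 4.45
position: [0.5098, 0.1764, 0.1371]
ee_rot: [-1.841, -2.537, -0.005]
force: [0.2, 0.7, -0.0]
width: 0.999
pos [0.5098 0.1764 0.1371] yang 18.09 tilt [ 0.0076 -0.0013] F [ 0.2  0.7 -0. ] t 4.45
rows shift now-axes [0.15 0.   0.  ] turn -0.19
```

View pics/side1.png

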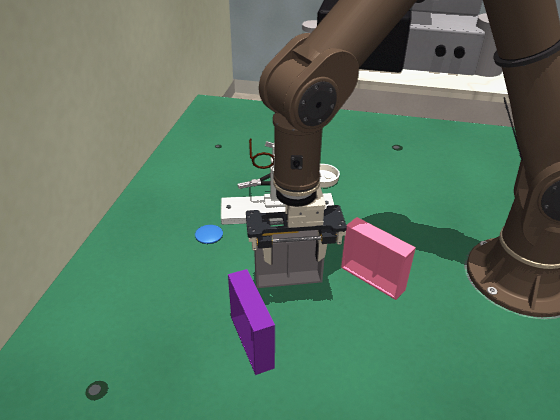

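```bash
python3 -m jog '[70,-0.1,0,0,-0.1, 70,-0.1,0,0,0, 70,-0.1,0,0,0, 70,-0.1,0,0,0, 70,-0.1,0,0,0, 70,-0.1,0,0,0, 70,-0.1,0,0,0, 70,-0.1,0,0,0]'
python3 -c "
from h import *
togo(.528,.126,.137,19.2)
cv2.imwrite('pics/side2.png',get_image('side')[150:330,170:430,::-1])"
```

```text
clock: 5.22
position: [0.5239, 0.1442, 0.1424]
ee_rot: [-1.83, -2.552, -0.017]
force: [-0.3, -0.3, 0.8]
width: 0.761
pos [0.5239 0.1442 0.1424] yang 18.71 tilt [0.0072 0.0079] F [-0.3 -0.3  0.8] t 5.2167
rows shift now-axes [-0.47 -0.05  0.13] turn -0.08
```

View pics/side2.png

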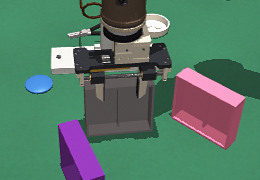

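The fingers are inside the tray's outline and level with its upper rim, at crop px (97,85) and (143,88). Continuing the push.

```bash
python3 -m jog '[70,-0.1,0,0.06,0, 70,-0.1,0,0.05,0, 70,-0.1,0,0,0, 70,-0.1,0,0,0, 70,-0.1,0,0,0, 70,-0.1,0,0,0]'
python3 -c "
from h import *
togo(.528,.126,.137,19.2)
cv2.imwrite('pics/side3.png',get_image('side')[150:330,170:430,::-1])"
```

```text
clock: 5.77
position: [0.5322, 0.1186, 0.1367]
ee_rot: [-1.83, -2.551, -0.015]
force: [-0.1, -0.7, 0.5]
width: 0.762
pos [0.5322 0.1186 0.1367] yang 18.69 tilt [0.007  0.0066] F [-0.1 -0.7  0.5] t 5.7667
rows shift now-axes [ 0.21 -0.04 -0.01] turn -0.08
```

View pics/side3.png

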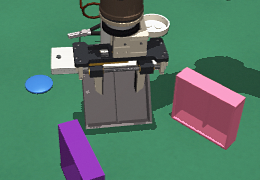

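The tray is tipping: its interior now leans away from the camera. Continuing.

```bash
python3 -m jog '[70,-0.1,0,0,0, 70,-0.1,0,0,0, 70,-0.1,0,0,0, 70,-0.1,0,0,0, 70,-0.1,0,0,0, 70,0,0,0,0, 70,0,0,0,0, 70,0,0,0,0, 70,0,0,0,0]'
python3 -c "
from h import *
togo(.528,.126,.137,19.2)
cv2.imwrite('pics/side4.png',get_image('side')[150:330,170:430,::-1])"
```

```text
clock: 6.57
position: [0.5398, 0.0961, 0.1367]
ee_rot: [-1.833, -2.55, -0.015]
force: [0.3, -0.3, 0.6]
width: 0.761
pos [0.5398 0.0961 0.1367] yang 18.58 tilt [0.0064 0.0068] F [ 0.3 -0.3  0.6] t 6.5667
rows shift now-axes [ 0.8  -0.04 -0.  ] turn -0.1
```

View pics/side4.png

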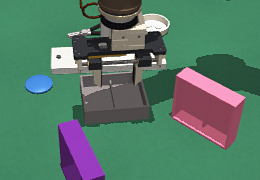

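The tray has fallen flat. I'll back off behind it and measure the trailing wall.

```bash
python3 -m jog '[91.8,0.5,0,0,0, 91.8,0.5,0,0,0, 91.8,0.4,0,0,0, 91.8,0.2,0,0,0, 91.8,0,0,0,0, 91.8,0,0,0,0]'
python3 -c "
from h import *
togo(.515,.16,.045,17)
im=get_image('side')
cv2.imwrite('pics/side5.png',cv2.resize(im[150:330,170:430,::-1],None,fx=2,fy=2))
im=get_image('top')
cv2.imwrite('pics/top5.png',cv2.resize(im[60:330,120:420,::-1],None,fx=2,fy=2))"
```

```text
clock: 7.12
position: [0.5189, 0.1587, 0.137]
ee_rot: [-1.834, -2.55, -0.014]
force: [0.4, -0.3, -0.1]
width: 1.0
pos [0.5189 0.1587 0.137 ] yang 18.55 tilt [0.0059 0.0069] F [ 0.4 -0.3 -0.1] t 7.1167
rows shift now-axes [ 0.05 -0.1   2.3 ] turn 0.26
```

View pics/top5.png

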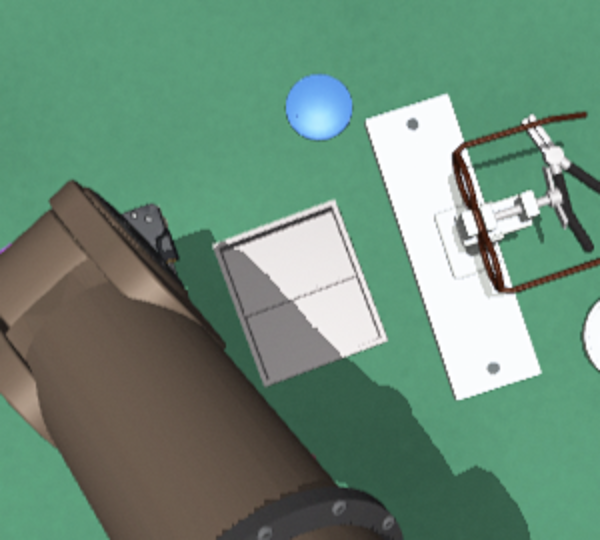

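The tray lies flat. In the crop its leading rim runs (335,201)-(386,341), its trailing rim (215,246)-(265,384), and the foot's front edge (366,119)-(458,399).

```bash
cat >> h.py <<'E'
A=np.radians(16.54);N=np.array([np.sin(A),-np.cos(A)]);T=np.array([np.cos(A),np.sin(A)]);O=np.array([.5905,-.0704])
def rel(w): w=np.atleast_2d(w)-O; return np.c_[w@N,w@T].round(4)
E
python3 -c "
from h import *
uv=np.array([[335,201],[386,341],[215,246],[265,384]])/2+[120,60]
w=ray('top',uv,.04);print(w.round(4).tolist());print(rel(w).tolist())
print('ang',np.degrees(np.arctan2(*(w[0]-w[1])[::-1])),np.degrees(np.arctan2(*(w[2]-w[3])[::-1])))
m=w[2:].mean(0);print('trail mid',m)
g=m-.04*N;togo(g[0],g[1],.05,16.5)
print('tcp rel',rel(observe()['position'][:2]))
"
```

```text
[[0.6473, 0.0044], [0.507, -0.0428], [0.6049, 0.1244], [0.4673, 0.077]]
[[-0.0555, 0.0758], [-0.0502, -0.0722], [-0.1826, 0.0692], [-0.1764, -0.0761]]
ang 18.579625475111385 19.008787153276103
trail mid [0.53610421 0.1006777 ]
pos [0.5192 0.158  0.137 ] yang 18.47 tilt [0.0058 0.007 ] F [ 0.3  0.1 -0.8] t 7.2167
rows shift now-axes [-0.51 -0.03  2.17] turn 0.33
tcp rel [[-0.2392 -0.0033]]
```

```bash
python3 -m jog '[91.8,-0.25,0,0,0.15, 91.8,-0.2,0,0,0.1, 91.8,0,0,0,0, 91.8,0,0,0.4,0, 91.8,0,0,0.4,0, 91.8,0,0,0.4,0, 91.8,0,0,0.3,0, 91.8,0,0,0.2,0, 91.8,0,0,0.1,0, 91.8,0,0,0,0, 91.8,0,0,0,0]'
python3 -c "
from h import *
g=np.array([.5361,.1007])-.03*N;togo(g[0],g[1],.045,16.5)
print('tcp rel',rel(observe()['position'][:2]))
"
```

```text
clock: 8.13
position: [0.5304, 0.1287, 0.0624]
ee_rot: [1.891, 2.504, 0.012]
force: [0.7, 0.5, -0.1]
width: 1.001
pos [0.5304 0.1287 0.0624] yang 15.86 tilt [0.0017 0.0085] F [ 0.7  0.5 -0.1] t 8.1333
rows shift now-axes [ 0.04 -0.07  0.43] turn -0.11
tcp rel [[-0.208  -0.0009]]
```

```bash
python3 -m jog '[91.8,0,0,0.2,-0.08, 91.8,0,0,0.2,0, 91.8,0,0,0,0, 91.8,-0.12,0,0,0, 91.8,-0.12,0,0,0, 91.8,-0.12,0,0,0, 91.8,-0.12,0,0,0, 91.8,-0.12,0,0,0, 91.8,-0.12,0,0,0, 91.8,-0.12,0,0,0, 91.8,-0.12,0,0,0, 91.8,0,0,0,0]'
python3 -c "
from h import *
g=O-.14*N;togo(g[0],g[1],.045,16.5)
print('tcp rel',rel(observe()['position'][:2]))
cv2.imwrite('pics/top6.png',cv2.resize(get_image('top')[60:330,120:420,::-1],None,fx=2,fy=2))
"
```

```text
clock: 9.13
position: [0.5442, 0.0887, 0.0471]
ee_rot: [1.879, 2.51, 0.018]
force: [-0.2, 0.1, -0.6]
width: 1.0
pos [0.5442 0.0887 0.0471] yang 16.38 tilt [0.0023 0.013 ] F [-0.2  0.1 -0.6] t 9.1333
rows shift now-axes [-0.64 -0.02  0.05] turn -0.02
tcp rel [[-0.1657  0.0009]]
```

View pics/top6.png

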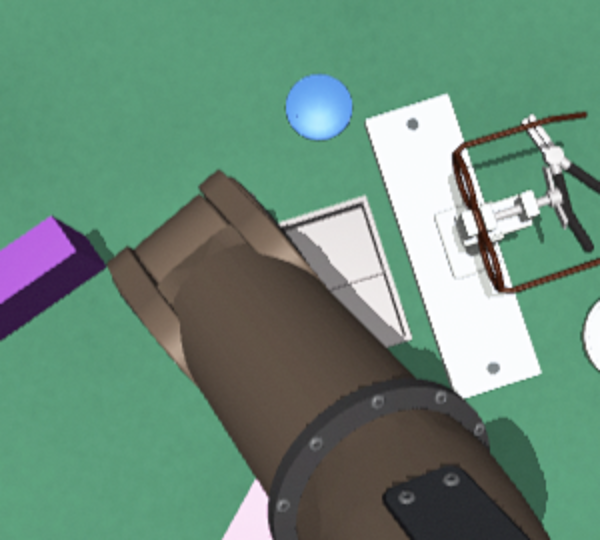

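The leading rim is now at crop (367,198)-(411,340), nearly parallel to the foot with a gap of about 28 mm. Pushing on slowly.

```bash
python3 -m jog '[91.8,-0.1,0,0,0, 91.8,-0.1,0,0,0, 91.8,-0.1,0,0,0, 91.8,-0.08,0,0,0, 91.8,-0.08,0,0,0, 91.8,0,0,0,0]'
python3 -c "
from h import *
uv=np.array([[367,198],[411,340]])/2+[120,60];print('was',rel(ray('top',uv,.04)).tolist())
g=O-.14*N;togo(g[0],g[1],.045,16.5)
print('tcp rel',rel(observe()['position'][:2]))
"
```

```text
clock: 9.68
position: [0.5495, 0.0709, 0.0473]
ee_rot: [1.877, 2.513, 0.02]
force: [0.1, 0.2, -0.1]
width: 1.001
was [[-0.0243, 0.0689], [-0.0265, -0.0787]]
pos [0.5495 0.0709 0.0473] yang 16.48 tilt [0.0034 0.0133] F [ 0.1  0.2 -0.1] t 9.6833
rows shift now-axes [-0.18 -0.02  0.06] turn -0.0
tcp rel [[-0.1471  0.001 ]]
```

```bash
python3 -m jog '[91.8,-0.06,0,0,0, 91.8,-0.06,0,0,0, 91.8,-0.05,0,0,0]'; python3 -m jog '[91.8,-0.05,0,0,0, 91.8,-0.05,0,0,0]'; python3 -m jog '[91.8,-0.04,0,0,0, 91.8,-0.04,0,0,0]'
python3 -c "
from h import *
togo(0,0,0,16.5)
print('tcp rel',rel(observe()['position'][:2]))
"
```

```text
clock: 9.93
position: [0.5513, 0.0652, 0.0473]
ee_rot: [1.877, 2.514, 0.022]
force: [-5.1, 8.4, 1.3]
width: 1.001
clock: 10.1
position: [0.5513, 0.0652, 0.0474]
ee_rot: [-1.877, -2.519, -0.027]
force: [-3.5, 7.4, 0.7]
width: 1.001
clock: 10.27
position: [0.5512, 0.0652, 0.0475]
ee_rot: [-1.873, -2.518, -0.031]
force: [-2.9, 5.6, 0.5]
width: 0.998
pos [0.5512 0.0652 0.0475] yang 16.7 tilt [0.0144 0.0138] F [-2.9  5.6  0.5] t 10.2667
rows shift now-axes [  2.38 -13.68   1.03] turn 0.03
tcp rel [[-0.1412  0.001 ]]
```

Blocked by the foot. One firmer press to seat it, then I'll back off and check.

```bash
python3 -m jog '[91.8,-0.12,0,0,0, 91.8,-0.12,0,0,0, 91.8,-0.12,0,0,0]'; python3 -m jog '[91.8,0.2,0,0,0, 91.8,0.3,0,0,0, 91.8,0.4,0,0,0, 91.8,0.1,0,-0.7,0, 91.8,0,0,-0.7,0, 91.8,0,0,-0.7,0, 91.8,0,0,-0.7,0, 91.8,0.5,0,-0.7,0, 91.8,0.7,0,-0.5,0, 91.8,0.7,0,0,0, 91.8,0.7,0,0,0, 91.8,0.7,0,0,0, 91.8,0,0,0,0]'
python3 -c "
from h import *
togo(0,0,0,16.5)
cv2.imwrite('pics/top7.png',cv2.resize(get_image('top')[100:280,190:420,::-1],None,fx=3,fy=3))
"
```

```text
clock: 10.52
position: [0.5512, 0.0652, 0.0477]
ee_rot: [-1.857, -2.512, -0.048]
force: [-6.3, 13.7, 2.3]
width: 1.0
clock: 11.6
position: [0.4968, 0.2319, 0.2215]
ee_rot: [-1.867, -2.512, -0.043]
force: [-0.2, 0.7, 0.2]
width: 0.995
pos [0.4968 0.2319 0.2215] yang 16.73 tilt [0.0258 0.0153] F [-0.2  0.7  0.2] t 11.6
rows shift now-axes [ -2.11 -13.65   5.28] turn 0.04
```

View pics/top7.png

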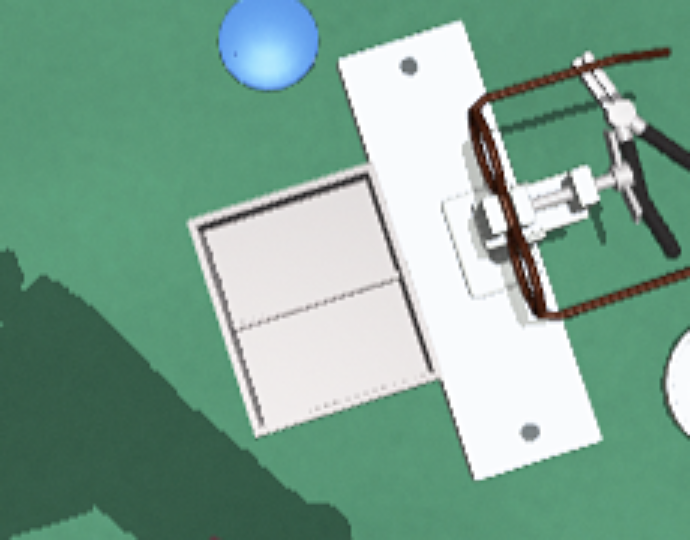

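The tray's leading side lies along the foot with no visible green gap. Last check on the trailing rim, crop (190,222)-(258,436), then sign off.

```bash
python3 -c "
from h import *
uv=np.array([[190,222],[258,436]])/3+[190,100];r=rel(ray('top',uv,.04));print(r)
s=observe();print(s['force'].round(1),np.abs(s['dq']).max().round(3),s['clock'])
if (np.abs(r[:,0]+.13)<.006).all(): sign_off();print('signed off')
"
```

```text
[[-0.1284  0.0707]
 [-0.1284 -0.0777]]
[-0.1 -0.2  0.3] 0.049 11.65
the job is handed in; nothing more can be done
signed off
```

I tipped the grey tray towards the clamp with the open fingertips. Once it lay flat on its base, I pushed it square against the clamp's foot and handed the job in at 11.65 s. It was only ever pushed; the fingers never gripped it.

- **Flush against the foot:** The advance was blocked by the foot, with about 15 N at the wrist. In the last top view both trailing corners measure 128.4 mm from the foot's front plane, against the tray's 130 mm. That 1.6 mm is within the roughly 2 mm camera calibration, and the two ends agree. The leading side shows no gap and sits well inside the foot's length, about 71 mm one way and 78 mm the other from its middle.
- **Robot clear:** The arm was well back with the fingertips about 0.2 m above the bench, and the wrist force was near zero. The joints still showed a small residual speed of 0.05 rad/s at hand-in.
- **Other objects:** The blank and the visible parts of the dish and pliers looked unmoved in the top views. I did not measure their positions again at the end.

No check failed. The turn commands gave inaccurate angles early on, which I corrected before touching the tray.

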